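Shut and pin the jar hold-down rack

ROBOT

A 6-joint arm with a two-finger parallel gripper is mounted at the origin on the work surface. World frame = base frame: x ahead of the robot, y to its left, z up, the work surface at z = 0. Lengths are in m, angles in rad, forces in N, time in s.
With the tool pointing down it reaches from about 0.3 to 0.825 m from the base axis. Payload 5.4 kg.
Tool frame: the origin (TCP) lies midway between the tips of the shut fingers; the grasp point (between the pads) lies 19 mm behind it; z points along the fingers, y is the direction in which the jaws open and shut (so a half turn about z gives the same grasp; the last joint's range is limited). The gripper opens to 92 mm and grips with 3 to 60 N. Pads are 20 mm wide; open, the fingers measure 128 mm over their backs; the gripper's body (75 mm by 189 mm) begins 69 mm behind the grasp point.
Start: joints at [1.046, 0.158, 1.597, -0, 1.386, -0.21], TCP at [0.178, 0.547, 0.215] pointing down, gripper open.
Joint ranges: [-2.91, 2.91], [-0.94, 2.29], [0.18, 2.7], [-1.29, 4.43], [0.17, 2.64], [-3, 3]. Speed limits (rad/s): [2.57, 2.57, 3.14, 3.14, 3.14, 3.14].

INTERFACE

Orientations are given as a unit quaternion [w, x, y, z].
In Python, from station import ctrl, cams gives the robot as it stands.
- The arm moves only by the shell command python3 -m pendant 'ROWS' [FORCE]. ROWS is JSON, a list of rows, each an object with "gripper": the closure, from 0 (fully open) to 1 (shut); "translation": the shift along the tool's x, y, z in cm, a list of three; "angular": the turn, a rotation vector about the tool's x, y, z in degrees, a list of three. A call has 1 to 10 rows; each row shifts and turns the commanded pose from where the row before left it, along the tool's axes as they then stand; what a row does not reach is not made up. A row lasts 1/12 s, in which the tool goes at most 41.7 mm and 7.16 degrees, less where a joint would pass 70% of its speed; a pose out of reach is approached as far as the arm can. A call is refused whole if a number of a shift passes 4.17 or a number of a turn 7.16, either way. A call with a gripper value outside its range is refused whole. The fingers move at their own pace and stop on an object; FORCE is the grip in N (left out, the last holds). Time passes only in rows, so rows that do not move let the fingers close. It gives the time, the measured TCP pose, the force and the opening at its end, in the units of the state.
- ctrl.sense(): the state, without advancing time (a new reading comes with each control period).
- cams.camera(name): name is "scene" or "top" or "wrist"; returns the picture (420x560x3 uint8, red, green, blue); there is no depth.
- cams.camera_params(name): a dict with "mtx" (3x3 intrinsics, pixels), "distortion" ([k1, k2, p1, p2, k3] as OpenCV has them; the pictures are not rectified), "extrinsics" (4x4, takes a point from world to camera coordinates). Camera axes: x right, y up, looking along -z (the intrinsics and any distortion apply to the point x, -y, -z); pixel columns grow to the right and rows downward; lengths in m; the calibration is good to about 2 mm. A picture is of the moment at which its call begins: read the wrist's pose just before it. camera_params takes no time and is no camera call; for the wrist camera it gives the pose at the moment of the call.
- ctrl.finish_job(): hands the job in, once; it reports no verdict.
The state is a dict: "time": time; "joint_pos": joint angles; "joint_vel": joint speeds; "effort": joint torques, N m; "tcp_pos": TCP position; "eef_rot": TCP orientation; "wrist_force": force on the tool from outside, world axes, zero at the start; "ft_torque": the same for the moment, N m; "finger_gap": finger opening in m.
Only numpy, scipy, OpenCV 4.12 (cv2) and the standard library are available. Lean on these libraries where they do the work, as an engineer would, in place of code of your own. Each camera call takes 0.05 s, during which the arm holds its last target.

TASK

Get the jar rack ready for the water bath: swing its hold-down frame shut over the jars, take from the stand the locking pin that is long enough to pass through both halves, and push it from above through the hole in the frame's tab and the hole in the lug beneath. Springs hold the frame up a little, so press the pin down by its head until its collar has forced the frame fully shut, and finish while still holding the pin pressed down like that: do not let go. Leave the other pin, the loose jars and the timer where they are.

Things in the scene. Friction and masses are not known exactly. Their poses are not given: they have to be found in the camera images.
- rack: Lower half of the steel jar rack, fixed. Origin: centre of its tray's underside; x from the front (lug) to the hinge side, z up. Base plate 200 x 190 mm; tray 150 x 140, 40 high, with four fixed jars, caps up to z 75. Hinge axis along y at x +100, z 85 mm, on posts at y +-80. A lug 40 mm wide, 6 thick juts out in front, x -140 to -75, top at z 62.5 mm.
- lug_hole (a point): Centre of the top mouth of the through hole (14.5 mm wide, with a small chamfer) in the lower lug; at x -118, y 0, z 62.5 mm of the rack. Open space down to the table below it.
- lid (a joint): Hinge angle of the upper half as carried by its pressure plate, rad: 0 = plate level and resting on the jar caps (solid stop), 1.42 = upright. Starts at 1.1 to 1.33. Whole upper half 0.35 kg. Damped hinge: it stays put above about 1.05; lower down it sinks by itself in 1 to 2 s onto the caps.
- frame (a joint): Angle of the outer hold-down frame (bar and tab) above the pressure plate, on the same hinge axis, rad; springs push it open. 0.07 = sprung up (free), 0 = pressed fully shut onto the plate (solid stop). With the plate on the caps it takes about 2 N down at the tab to start and 7 N to shut it; let go, it springs back. The bar's angle above level = lid + frame.
- lid_bar (a point): Middle of the frame's front bar: round, 10 mm thick, 160 mm long along the rack's y, 200 mm from the hinge axis. Hook or pinch it 40 to 60 mm either side of the middle (the tab takes +-20 mm); 37 mm are clear between the bar and the plate behind it. Axes turn with the frame: x from bar to hinge, z out of its upper face.
- lid_hole (a point): Centre of the upper mouth of the through hole (14.5 mm wide) in the frame's tab, 40 mm wide, 45 long, 5 thick; 218 mm from the hinge axis, 18 mm beyond the bar. With the frame shut this mouth is 25 mm straight above the lug's hole mouth (ajar about 40 mm above, still in line within 1 mm).
- pin_long: Long locking pin, steel, loose, about 90 g, upright in one of the stand's sockets. Origin: centre of its tip; z up the pin. Tip tapers from 5 to 12 mm diameter over the first 12 mm, shank 12 mm up to z 55, collar 22 mm across z 55 to 60, round head 18 mm across z 60 to 96 mm. Collar on the tab and frame shut: the tip is 30 mm below the lug's top.
- pin_short: The short pin: same steel, collar and head, but the shank below the collar is only 26 mm and the whole pin 67 mm long; too short to pass the lug. Stands in the other socket (which is which varies), so its head stands 29 mm lower. Origin at its tip. To be left alone.
- stand: White plastic pin stand fixed to the table, 170 x 64 mm, 30 mm high. Origin: centre of underside, x along its length. Two sockets 13.5 mm wide at x = +-50 mm, 24 mm deep: tips rest 6 mm above the table.
- jar_a: Loose glass jar with white cap, 62 mm in diameter, 70 mm high, origin at the centre of its underside. Leave alone.
- jar_b: Second loose jar, the same as the first. Leave alone.
- timer: Small grey timer box lying on the table, 60 x 80 x 22 mm, origin at the centre of its underside. Leave alone.
Things that resemble listed ones, but are neither listed nor needed, are in the scene too. Leave any blue look-alike of the pin_long alone.

How it is judged:
On the way, in this order (a step that is already met when the one before it is completed fails the run):
1. the hold-down frame is swung down onto the jars (value of joint lid below 0.04 rad), for 0.2 s.
2. the long pin passes through the tab and the lug (z of pin_long in the frame of lug_hole below -0.006 m and horizontal distance between pin_long and lug_hole below 0.008 m and angle between the z axis of pin_long and the z axis of rack, either way round below 0.15 rad and z of pin_long in the frame of lid_hole below -0.03 m and horizontal distance between lid_hole and pin_long below 0.012 m), for 0.1 s.
At the end, for the whole second after the job is handed in: Frame shut (lid under 0.02, frame under 0.025 rad), long pin through both holes (tip 20 mm or more below the lug's top, within 8 mm of the hole's axis, square within 0.15 rad), pin pressing on the frame with over 2 N, fingers on the pin with over 1.5 N, bystanders within 25 mm of their places (value of joint lid below 0.02 rad and value of joint frame below 0.025 rad and z of pin_long in the frame of lug_hole below -0.02 m and horizontal distance between pin_long and lug_hole below 0.008 m and angle between the z axis of pin_long and the z axis of rack, either way round below 0.15 rad and z of pin_long in the frame of lid_hole below -0.03 m and horizontal distance between lid_hole and pin_long below 0.012 m and contact force between the fingers and pin_long above 1.5 N and contact force between pin_long and rack above 2 N); the arm keeps its last pose, push and grip.
It fails at once if the short pin, a loose jar or the timer is moved by more than 25 mm (distance of any of pin_short, jar_a, jar_b, timer from where it was at the start of the episode above 0.025 m).
It also fails if it takes over 64 s, if anything falls off the work surface, if the arm or the gripper's body presses on something with over 40 N, if the wrist force passes 120 N, or if a joint passes its speed limit or range.

## Working session

There is one attempt and no reset: what is moved stays moved. The work goes in short steps, Python scripts to look and compute and a shell command to move; the robot and the scene stay as the last step left them, time stands still between calls to the robot, and variables do not carry over. Pictures are saved under pics/ and viewed, and the job is handed in when it is done.

```bash
ls; mkdir -p pics; python3 - <<'E'
from station import ctrl,cams
import cv2
print(ctrl.sense())
for n in ["scene","top","wrist"]:
    p=cams.camera_params(n); print(n,p)
    cv2.imwrite(f"pics/{n}0.png",cams.camera(n)[:,:,::-1])
E
```

```text
pics
{'time': 0.0, 'joint_pos': array([ 1.04593348e+00,  1.59052928e-01,  1.59823669e+00, -7.38072304e-07,
        1.38620946e+00, -2.10134793e-01]), 'joint_vel': array([-0.00122837,  0.0012089 ,  0.0007852 , -0.00019934, -0.00148328,
        0.00051121]), 'effort': array([ 9.19190757e-05, -3.85554171e+01, -3.22110379e+01,  7.01055047e-02,
        3.76899750e-02, -1.35542687e-04]), 'tcp_pos': array([0.1777096 , 0.54618132, 0.21361453]), 'eef_rot': array([-3.42133287e-04,  1.56715214e-01,  9.87643373e-01, -8.89693968e-04]), 'wrist_force': array([0.11509153, 0.10281231, 0.63650024]), 'ft_torque': array([-0.00832387, -0.00152402, -0.02121408]), 'finger_gap': 0.09182811368840371}
scene {'mtx': array([[453.31163317,   0.        , 275.48093421],
       [  0.        , 453.31163317, 207.03405528],
       [  0.        ,   0.        ,   1.        ]]), 'distortion': array([-0.00755471,  0.        ,  0.        ,  0.        ,  0.        ]), 'extrinsics': array([[ 0.29994504,  0.95392593, -0.00763508, -0.14503894],
       [-0.73720295,  0.23686513,  0.6327928 ,  0.38503845],
       [ 0.60544594, -
[... 529 characters left out ...]
99839e-01],
       [-1.19248003e-01,  1.29705985e-02,  9.92779773e-01,
        -8.99905602e-01],
       [ 0.00000000e+00,  0.00000000e+00,  0.00000000e+00,
         1.00000000e+00]])}
wrist {'mtx': array([[367.1182086 ,   0.        , 276.9281232 ],
       [  0.        , 367.1182086 , 207.15332285],
       [  0.        ,   0.        ,   1.        ]]), 'distortion': array([-0.05202617,  0.        ,  0.        ,  0.        ,  0.        ]), 'extrinsics': array([[ 0.31131806,  0.95030455, -0.00152369, -0.57432788],
       [-0.92421034,  0.30239571, -0.23322111,  0.02583511],
       [-0.22117032,  0.07401416,  0.97242254, -0.39057298],
       [ 0.        ,  0.        ,  0.        ,  1.        ]])}
```

View pics/scene0.png

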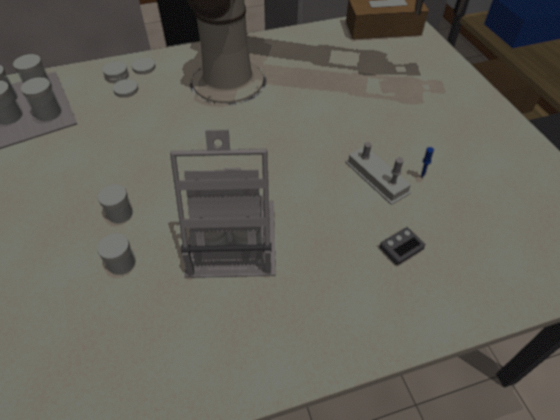

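View pics/top0.png

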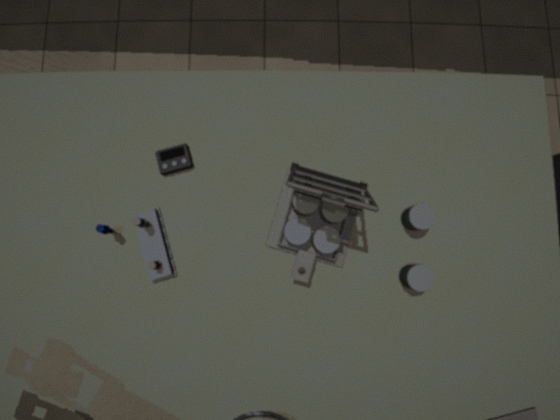

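View pics/wrist0.png

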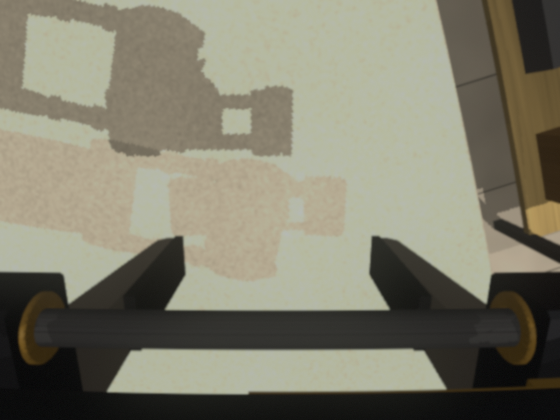

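```bash
cat > h.py <<'E'
import numpy as np,cv2
from station import ctrl,cams
def P(n):
    p=cams.camera_params(n); return p["mtx"],p["distortion"],np.array(p["extrinsics"])
def ray(n,uv,p=None):
    K,d,E=p or P(n); q=cv2.undistortPoints(np.array([[uv]],float),K,d)[0,0]
    R,t=E[:3,:3],E[:3,3]
    return -R.T@t, R.T@np.array([q[0],-q[1],-1.0])
def plane(n,uv,z,p=None):
    o,d=ray(n,uv,p); return o+d*(z-o[2])/d[2]
def proj(n,X,p=None):
    K,D,E=p or P(n); X=np.atleast_2d(X)@E[:3,:3].T+E[:3,3]; X=X*[1,-1,-1]
    return cv2.projectPoints(X,np.zeros(3),np.zeros(3),K,D)[0][:,0]
def tri(obs):
    A=np.zeros((3,3));b=np.zeros(3);L=[]
    for o,d in obs:
        d=d/np.linalg.norm(d);M=np.eye(3)-np.outer(d,d);A+=M;b+=M@o;L.append((o,M))
    X=np.linalg.solve(A,b); return X,[np.linalg.norm(M@(X-o)) for o,M in L]
def crop(img,x0,y0,x1,y1,s,name,g=1.0):
    c=np.clip(img[y0:y1,x0:x1,::-1].astype(float)*g,0,255).astype(np.uint8)
    cv2.imwrite(name,cv2.resize(c,None,fx=s,fy=s,interpolation=cv2.INTER_CUBIC))
E
python3 - <<'E'
import cv2
from h import crop
t=cv2.imread("pics/top0.png")[:,:,::-1]; s=cv2.imread("pics/scene0.png")[:,:,::-1]
crop(t,260,155,390,290,5.9*.75,"pics/t_rack.png",2); crop(t,90,200,190,290,6,"pics/t_stand.png",2)
crop(s,160,120,290,285,3.6,"pics/s_rack.png",2); crop(s,340,130,450,210,7,"pics/s_stand.png",2)
E
```

```text
(no output)
```

View pics/t_rack.png

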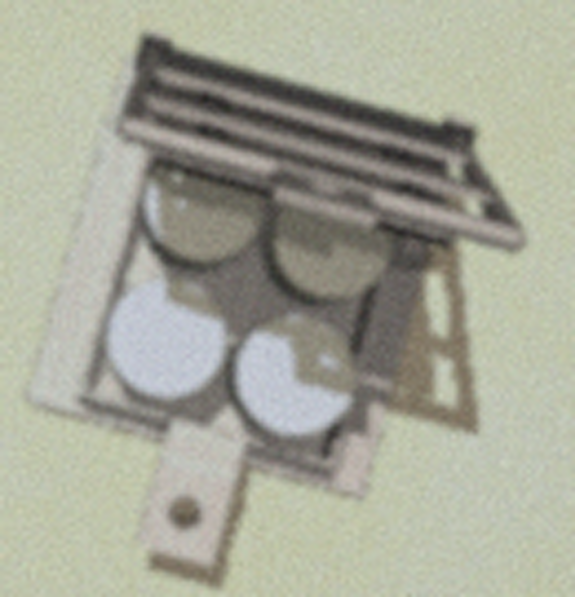

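View pics/t_stand.png

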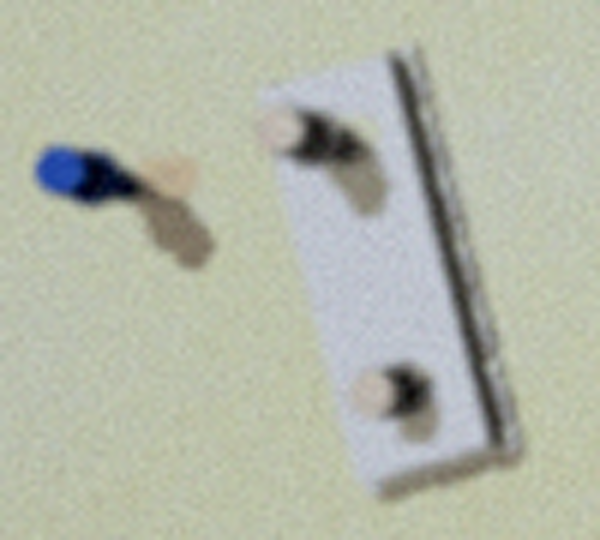

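View pics/s_rack.png

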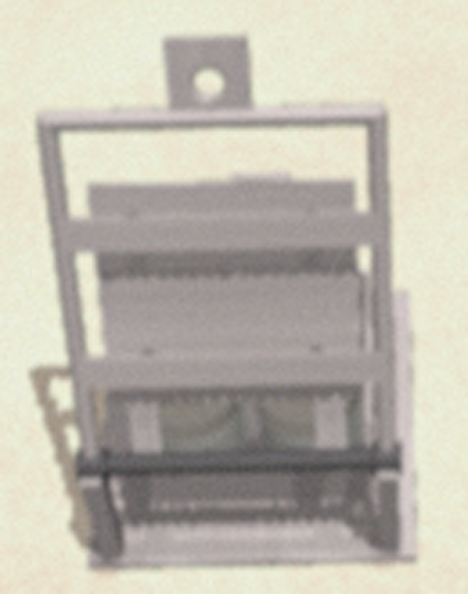

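View pics/s_stand.png

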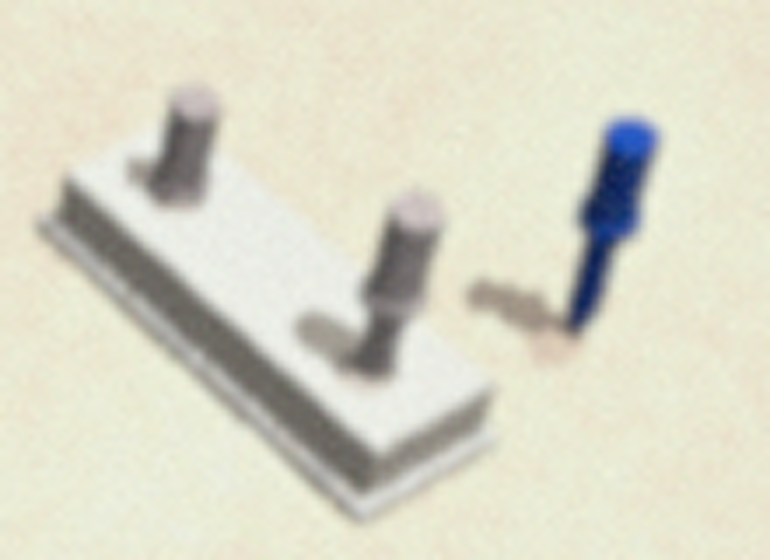

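```bash
python3 - <<'E'
from h import *
np.set_printoptions(precision=4,suppress=True)
lug=plane("top",(301.8,270.7),.0625);print("lug",lug)
bl=tri([ray("top",(288.7,183.9)),ray("scene",(266.4,151.1))]);br=tri([ray("top",(377.5,208.1)),ray("scene",(172.5,152.5))])
print("bar",bl,br,np.linalg.norm(bl[0]-br[0]))
pl=tri([ray("top",(136.7,222)),ray("scene",(398.9,160.3))]);print("pinlong head",pl)
ps=tri([ray("top",(90+375/6,200+392/6)),ray("scene",(340+193/7,130+103/7))]);print("pinshort head",ps)
print(plane("top",(136.7,222),.102),plane("top",(152.5,265.3),.073))
# stand top corners z=.03
for c in [(262,92),(412,45),(518,440),(375,490)]: print("st",plane("top",(90+c[0]/6,200+c[1]/6),.03))
d=bl[0]-br[0]; y=d[:2]/np.linalg.norm(d[:2]); print("y axis",y,"yaw",np.degrees(np.arctan2(-y[0],y[1])))
x=np.array([y[1],-y[0]]); 
hinge=lug[:2]+x*.218
mid=(bl[0]+br[0])/2; print("mid",mid,"hinge",hinge); 
dx=(hinge-mid[:2])@x; print("angle",np.arctan2(mid[2]-.085,dx),np.hypot(dx,mid[2]-.085),"lateral",(mid[:2]-lug[:2])@y)
for u in [(155,45),(460,130)]: print("post",plane("top",(260+u[0]/4.425,155+u[1]/4.425),.09))
for n,uv in (("timer",(174,159)),): print(n,plane("top",uv,.022))
print("blue",plane("top",(90+62/6,200+170/6),.096))
E
```

```text
lug [ 0.4434 -0.0933  0.0625]
bar (array([ 0.6041, -0.0541,  0.2696]), [np.float64(0.001715423021505781), np.float64(0.0017154230215058336)]) (array([ 0.5605, -0.2106,  0.273 ]), [np.float64(0.0012953480493190545), np.float64(0.0012953480493190894)]) 0.1624596185162846
pinlong head (array([0.5497, 0.2703, 0.0966]), [np.float64(0.00020383385308244726), np.float64(0.00020383385308236324)])
pinshort head (array([0.4552, 0.2412, 0.0685]), [np.float64(0.000742202624720771), np.float64(0.0007422026247207836)])
[0.5492 0.2683 0.102 ] [0.4552 0.2391 0.073 ]
st [0.5708 0.3007 0.03  ]
st [0.5896 0.2418 0.03  ]
st [0.4357 0.1956 0.03  ]
st [0.4163 0.2507 0.03  ]
y axis [0.2682 0.9634] yaw -15.556593093079696
mid [ 0.5823 -0.1324  0.2713] hinge [ 0.6534 -0.1518]
angle 1.1940869362009905 0.2003725269531694 lateral -0.0003575365215326838
post [ 0.6784 -0.0779  0.09  ]
post [ 0.6352 -0.2321  0.09  ]
timer [0.7088 0.2111 0.022 ]
blue [0.5355 0.3507 0.096 ]
```

The views agree to within 2 mm and the measured sizes match:

| Item | Measurement |
|---|---|
| Lug hole | (0.443, -0.093) |
| Rack yaw | -15.6° |
| Bar angle | 1.19 rad |
| Bar radius | 200 mm |
| Long pin | socket at (0.549, 0.269), head z ≈ 0.1 |

The tool's y axis is already within 3° of the rack's y. I'll lift first, then travel to a point behind the bar.

```bash
python3 -m pendant '[{"gripper":1,"translation":[0,0,-3.7],"angular":[0,0,0]},{"gripper":1,"translation":[0,0,-3.7],"angular":[0,0,0]},{"gripper":1,"translation":[-1.2,-0.9,-3.7],"angular":[0,0,0]},{"gripper":1,"translation":[-2.2,-1.6,-3],"angular":[0,0,0]},{"gripper":1,"translation":[-2.6,-2,0],"angular":[0,0,0]},{"gripper":1,"translation":[-2.6,-2,0],"angular":[0,0,0]},{"gripper":1,"translation":[-2.6,-2,0],"angular":[0,0,0]},{"gripper":1,"translation":[-2.6,-2,0],"angular":[0,0,0]},{"gripper":1,"translation":[-2.6,-2,0],"angular":[0,0,0]},{"gripper":1,"translation":[-2.6,-2,0],"angular":[0,0,0]}]' 30
python3 -m pendant '[{"gripper":1,"translation":[-2.6,-2,0],"angular":[0,0,0]},{"gripper":1,"translation":[-2.6,-2,0],"angular":[0,0,0]},{"gripper":1,"translation":[-2.6,-2,0],"angular":[0,0,0]},{"gripper":1,"translation":[-2.6,-2,0],"angular":[0,0,0]},{"gripper":1,"translation":[-2.6,-2,0],"angular":[0,0,0]},{"gripper":1,"translation":[-2.6,-2,0],"angular":[0,0,0]},{"gripper":1,"translation":[-2.6,-2,0],"angular":[0,0,0]},{"gripper":1,"translation":[-2.6,-2,0],"angular":[0,0,0]}]'
cat >> h.py <<'E'
from scipy.spatial.transform import Rotation as Ro
def togo(X,v=True):
    s=ctrl.sense(); q=s["eef_rot"]; R=Ro.from_quat([q[1],q[2],q[3],q[0]])
    d=R.inv().apply(np.array(X)-s["tcp_pos"])*100
    print("t",round(s["time"],2),"tcp",s["tcp_pos"].round(4),"togo tool cm",d.round(2),"xax",R.as_matrix()[:,0].round(3),"zax",R.as_matrix()[:,2].round(3),"F",s["wrist_force"].round(1),"gap",round(s["finger_gap"],4))
E
python3 -c "
from h import *
togo([.6246,-.0923,.36])"
```

```text
time: 0.98
tcp_pos: [0.3142, 0.3486, 0.3554]
eef_rot: [-0.0, 0.157, 0.988, -0.0]
wrist_force: [0.3, 0.2, -0.1]
finger_gap: 0.0275
time: 1.65
tcp_pos: [0.4626, 0.132, 0.3554]
eef_rot: [-0.0, 0.157, 0.988, 0.0]
wrist_force: [0.3, 0.3, -0.5]
finger_gap: 0.0008
t 1.65 tcp [0.4626 0.132  0.3554] togo tool cm [-22.35 -16.3   -0.47] xax [-0.951  0.31   0.   ] zax [-0.  0. -1.] F [ 0.3  0.3 -0.5] gap 0.0008
```

```bash
python3 -m pendant '[{"gripper":1,"translation":[-2.8,-2.05,0],"angular":[0,0,0]},{"gripper":1,"translation":[-2.8,-2.05,0],"angular":[0,0,0]},{"gripper":1,"translation":[-2.8,-2.05,0],"angular":[0,0,0]},{"gripper":1,"translation":[-2.8,-2.05,0],"angular":[0,0,0]},{"gripper":1,"translation":[-2.8,-2.05,0],"angular":[0,0,0]},{"gripper":1,"translation":[-2.8,-2.05,0],"angular":[0,0,0]},{"gripper":1,"translation":[-2.8,-2.05,0],"angular":[0,0,0]},{"gripper":1,"translation":[-2.8,-1.95,0],"angular":[0,0,0]},{"gripper":1,"translation":[0,0,0],"angular":[0,0,0]}]'
python3 -c "
from h import *
togo([.6246,-.0923,.25])
crop(cams.camera('scene'),100,60,400,300,2.5,'pics/s1.png',2)"
```

```text
time: 2.4
tcp_pos: [0.6261, -0.0958, 0.3525]
eef_rot: [-0.002, 0.159, 0.987, -0.001]
wrist_force: [0.0, 0.9, 0.3]
finger_gap: 0.0004
t 2.4 tcp [ 0.6261 -0.0958  0.3525] togo tool cm [ 0.22  0.31 10.25] xax [-0.949  0.314  0.003] zax [-0.003 -0.001 -1.   ] F [0.  0.9 0.3] gap 0.0004
```

View pics/s1.png

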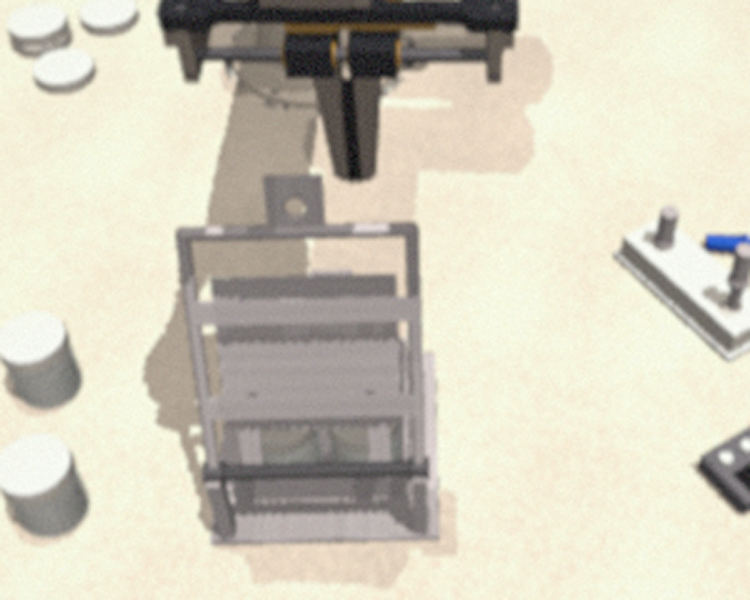

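The tool is above and behind the bar (tip at about (350,178) in the crop). The blue look-alike has toppled by itself, and I'll check where it lies later. Next I descend and push the bar forward.

```bash
python3 -m pendant '[{"gripper":1,"translation":[0.2,0.2,2.6],"angular":[0,0,0]},{"gripper":1,"translation":[0,0,2.6],"angular":[0,0,0]},{"gripper":1,"translation":[0,0,2.6],"angular":[0,0,0]},{"gripper":1,"translation":[0,0,2.4],"angular":[0,0,0]},{"gripper":1,"translation":[0,0,0],"angular":[0,0,0]}]'
python3 -m pendant '[{"gripper":1,"translation":[0.7,0,0],"angular":[0,0,0]},{"gripper":1,"translation":[0.7,0,0.1],"angular":[0,0,0]},{"gripper":1,"translation":[0.7,0,0.2],"angular":[0,0,0]},{"gripper":1,"translation":[0.7,0,0.2],"angular":[0,0,0]},{"gripper":1,"translation":[0.7,0,0.3],"angular":[0,0,0]},{"gripper":1,"translation":[0.7,0,0.3],"angular":[0,0,0]},{"gripper":1,"translation":[0.7,0,0.3],"angular":[0,0,0]},{"gripper":1,"translation":[0.7,0,0.3],"angular":[0,0,0]}]'
python3 -c "
from h import *
togo([.6246,-.0923,.25])
crop(cams.camera('scene'),100,60,400,300,2.5,'pics/s2.png',2)"
```

```text
time: 2.87
tcp_pos: [0.6199, -0.0861, 0.2477]
eef_rot: [-0.005, 0.156, 0.988, 0.001]
wrist_force: [-0.8, -0.1, -0.8]
finger_gap: 0.0005
time: 3.53
tcp_pos: [0.5694, -0.0708, 0.2363]
eef_rot: [0.0, 0.157, 0.988, 0.0]
wrist_force: [1.8, -1.1, -1.3]
finger_gap: 0.0004
t 3.53 tcp [ 0.5694 -0.0708  0.2363] togo tool cm [-5.92 -0.33 -1.36] xax [-0.951  0.31  -0.   ] zax [ 0. -0. -1.] F [ 1.8 -1.1 -1.3] gap 0.0004
```

View pics/s2.png

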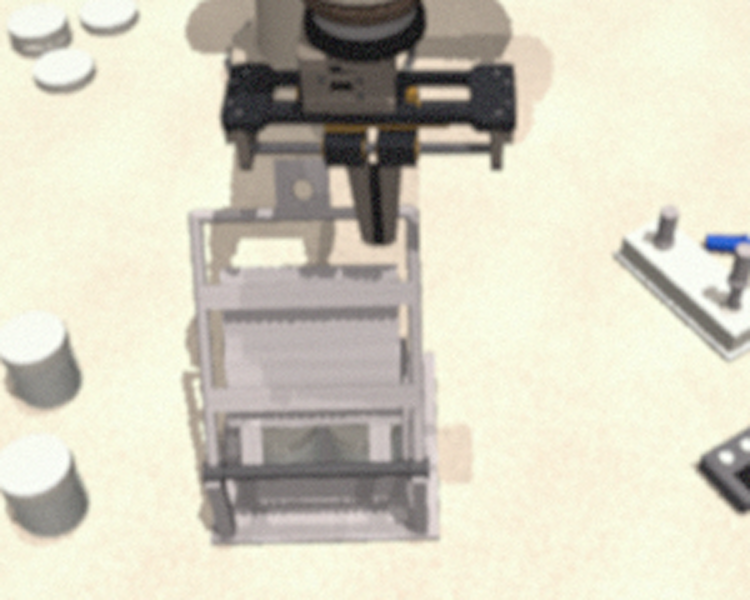

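The fingers are behind the bar (tip at (380,240)) and the frame is swinging. I'll push a little further, wait, and look again.

```bash
python3 -m pendant '[{"gripper":1,"translation":[0.7,0,0.3],"angular":[0,0,0]},{"gripper":1,"translation":[0.7,0,0.3],"angular":[0,0,0]},{"gripper":1,"translation":[0.7,0,0.3],"angular":[0,0,0]},{"gripper":1,"translation":[0.7,0,0.4],"angular":[0,0,0]},{"gripper":1,"translation":[0,0,0],"angular":[0,0,0]},{"gripper":1,"translation":[0,0,0],"angular":[0,0,0]},{"gripper":1,"translation":[0,0,0],"angular":[0,0,0]},{"gripper":1,"translation":[0,0,0],"angular":[0,0,0]},{"gripper":1,"translation":[0,0,0],"angular":[0,0,0]},{"gripper":1,"translation":[0,0,0],"angular":[0,0,0]}]'
python3 -c "
from h import *
togo([.6246,-.0923,.36])
crop(cams.camera('scene'),100,60,400,300,2.5,'pics/s3.png',2)"
```

```text
time: 4.42
tcp_pos: [0.5436, -0.0624, 0.2238]
eef_rot: [0.0, 0.157, 0.988, -0.0]
wrist_force: [-0.2, -0.0, 0.2]
finger_gap: 0.0007
t 4.42 tcp [ 0.5436 -0.0624  0.2238] togo tool cm [ -8.63  -0.34 -13.62] xax [-0.951  0.31  -0.   ] zax [ 0. -0. -1.] F [-0.2 -0.   0.2] gap 0.0007
```

View pics/s3.png

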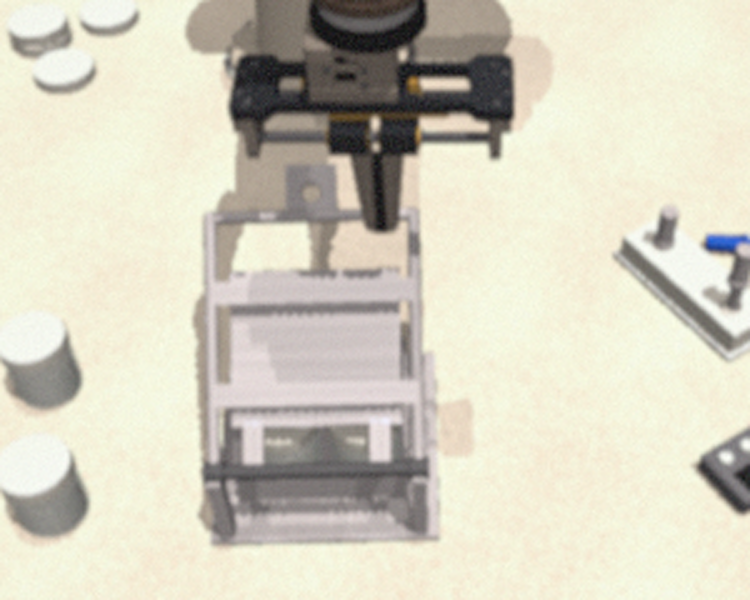

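Contact force is now zero and the lid is sinking on its own. I'll move over to the long pin and open the jaws partway.

```bash
python3 -m pendant '[{"gripper":0.5,"translation":[0,0,-2.0],"angular":[0,0,0]},{"gripper":0.5,"translation":[1.1,3.5,0],"angular":[0,0,0]},{"gripper":0.5,"translation":[1.1,3.5,0],"angular":[0,0,0]},{"gripper":0.5,"translation":[1.1,3.5,0],"angular":[0,0,0]},{"gripper":0.5,"translation":[1.1,3.5,0],"angular":[0,0,0]},{"gripper":0.5,"translation":[1.1,3.5,0],"angular":[0,0,0]},{"gripper":0.5,"translation":[1.1,3.5,0],"angular":[0,0,0]},{"gripper":0.5,"translation":[1.1,3.5,0],"angular":[0,0,0]},{"gripper":0.5,"translation":[1.1,3.5,0],"angular":[0,0,0]},{"gripper":0.5,"translation":[0.9,3.6,0],"angular":[0,0,0]}]'
python3 -m pendant '[{"gripper":0.5,"translation":[0,0,0],"angular":[0,0,0]},{"gripper":0.5,"translation":[0,0,0],"angular":[0,0,0]}]'
python3 -c "
from h import *
togo([.5493,.2685,.2])
i=cams.camera('scene');cv2.imwrite('pics/s4full.png',i[:,:,::-1])
crop(i,100,60,450,300,2.2,'pics/s4.png',2)
i=cams.camera('wrist');crop(i,0,0,560,420,1,'pics/w4.png',2)
i=cams.camera('top');crop(i,80,150,440,310,2.2,'pics/t4.png',2)"
```

```text
time: 5.3
tcp_pos: [0.5486, 0.2701, 0.2437]
eef_rot: [0.0, 0.157, 0.988, -0.0]
wrist_force: [0.8, -1.1, 0.6]
finger_gap: 0.046
time: 5.47
tcp_pos: [0.5487, 0.2697, 0.2433]
eef_rot: [-0.0, 0.155, 0.988, -0.0]
wrist_force: [-0.5, -0.4, 0.1]
finger_gap: 0.0459
t 5.47 tcp [0.5487 0.2697 0.2433] togo tool cm [-0.1  -0.1   4.33] xax [-0.952  0.307  0.   ] zax [-0. -0. -1.] F [-0.5 -0.4  0.1] gap 0.0459
```

View pics/s4.png

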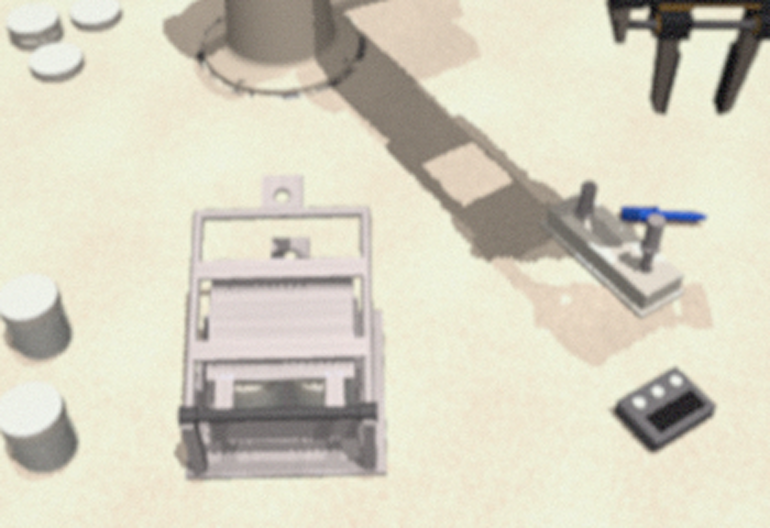

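View pics/w4.png

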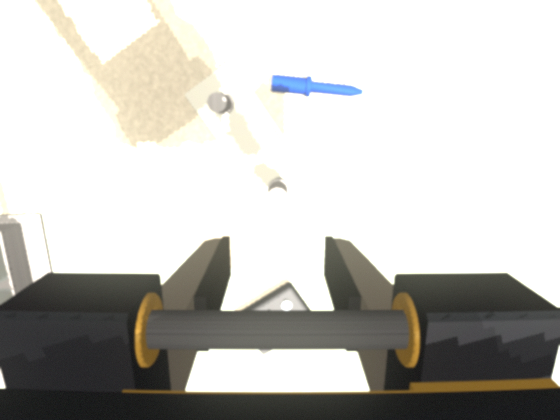

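View pics/t4.png

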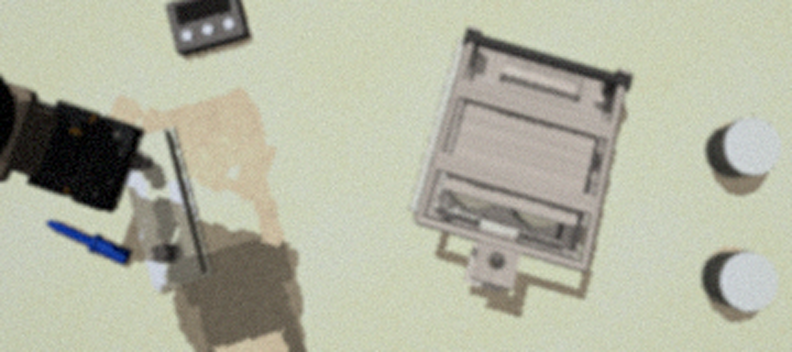

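The lid is nearly down. The blue pin lies flat beside the stand, clear of the fingers. Next is a finer wrist measurement of the long pin's head.

```bash
python3 -c "
from h import *
p=P('wrist');i=cams.camera('wrist')
crop(i,220,140,340,230,6.4,'pics/w5.png',1)
print(proj('wrist',[[.5493,.2685,.102],[.5493,.2685,.066],[.5493,.2685,.03]],p))
np.save('p5.npy',np.array(p,dtype=object),allow_pickle=True)"
```

```text
[[278.33171901 195.31853701]
 [278.20867555 187.77465587]
 [278.10774381 181.58967387]]
```

View pics/w5.png

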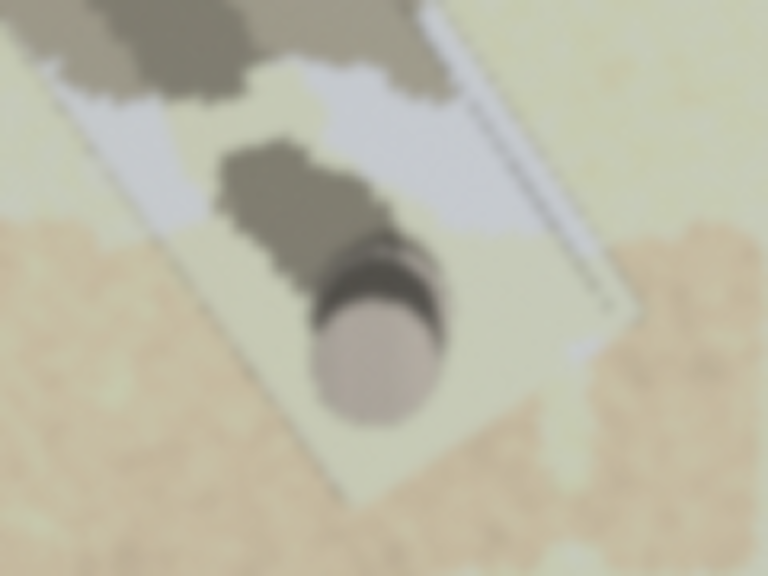

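```bash
python3 -c "
from h import *
X=plane('wrist',(278.6,196.6),.102);print(X)
togo([X[0],X[1],.068])"
```

```text
[0.55056066 0.26818377 0.102     ]
t 5.67 tcp [0.5493 0.2669 0.2436] togo tool cm [-0.08  0.17 17.56] xax [-0.95   0.311 -0.   ] zax [-0. -0. -1.] F [-0.9  0.4  0.9] gap 0.0461
```

```bash
python3 -m pendant '[{"gripper":0.5,"translation":[-0.1,0.1,2.5],"angular":[0,0,0]},{"gripper":0.5,"translation":[0,0,3],"angular":[0,0,0]},{"gripper":0.5,"translation":[0,0,3],"angular":[0,0,0]},{"gripper":0.5,"translation":[0,0,3],"angular":[0,0,0]},{"gripper":0.5,"translation":[0,0,2.5],"angular":[0,0,0]},{"gripper":0.5,"translation":[0,0,2],"angular":[0,0,0]},{"gripper":0.5,"translation":[0,0,1],"angular":[0,0,0]},{"gripper":0.5,"translation":[0,0,0],"angular":[0,0,0]},{"gripper":0.5,"translation":[0,0,0],"angular":[0,0,0]},{"gripper":0.5,"translation":[0,0,0],"angular":[0,0,0]}]'
python3 -c "
from h import *
togo([.5505,.2682,.068])
crop(cams.camera('wrist'),140,100,420,310,2.8,'pics/w6.png',1.4)"
```

```text
time: 6.5
tcp_pos: [0.5518, 0.2688, 0.0756]
eef_rot: [0.001, 0.157, 0.988, 0.001]
wrist_force: [-0.6, -0.2, 1.2]
finger_gap: 0.0462
t 6.5 tcp [0.5518 0.2688 0.0756] togo tool cm [ 0.11 -0.1   0.76] xax [-0.951  0.31  -0.003] zax [ 0.003  0.001 -1.   ] F [-0.6 -0.2  1.2] gap 0.0462
```

View pics/w6.png

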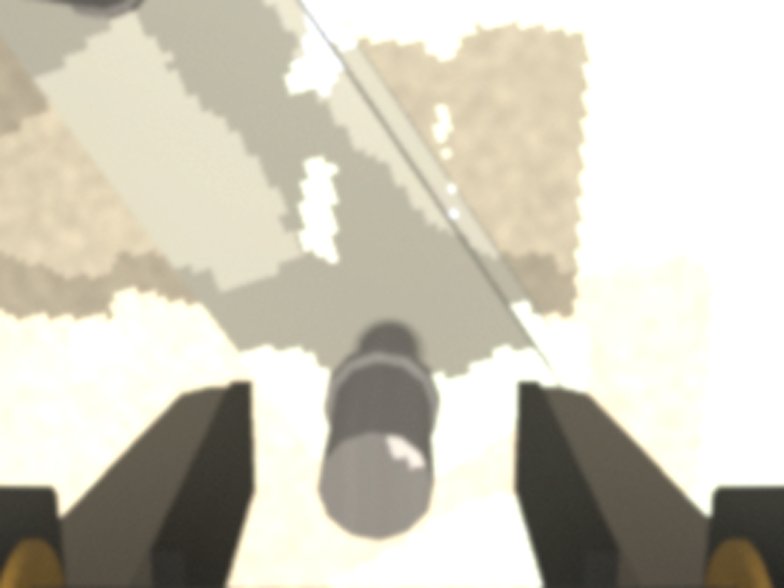

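The pin is centred between the fingers (head at about (377,485) in the crop). I'll lower the last 7 mm and grip.

```bash
python3 -m pendant '[{"gripper":0.5,"translation":[0,0,0.4],"angular":[0,0,0]},{"gripper":0.5,"translation":[0,0,0.3],"angular":[0,0,0]},{"gripper":0.5,"translation":[0,0,0],"angular":[0,0,0]},{"gripper":1,"translation":[0,0,0],"angular":[0,0,0]},{"gripper":1,"translation":[0,0,0],"angular":[0,0,0]},{"gripper":1,"translation":[0,0,0],"angular":[0,0,0]},{"gripper":1,"translation":[0,0,0],"angular":[0,0,0]},{"gripper":1,"translation":[0,0,0],"angular":[0,0,0]},{"gripper":1,"translation":[0,0,0],"angular":[0,0,0]}]' 50
python3 -c "
from h import *
togo([.5505,.2682,.068])"
```

```text
time: 7.3
tcp_pos: [0.5504, 0.2691, 0.0667]
eef_rot: [0.0, 0.157, 0.988, 0.0]
wrist_force: [1.0, 0.8, -0.5]
finger_gap: 0.0171
t 7.3 tcp [0.5504 0.2691 0.0667] togo tool cm [-0.03 -0.08 -0.13] xax [-0.951  0.31  -0.   ] zax [ 0.     0.001 -1.   ] F [ 1.   0.8 -0.5] gap 0.0171
```

```bash
python3 -m pendant '[{"gripper":1,"translation":[0,0,-1.5],"angular":[0,0,0]},{"gripper":1,"translation":[0,0,-2.5],"angular":[0,0,0]},{"gripper":1,"translation":[0,0,-3],"angular":[0,0,0]},{"gripper":1,"translation":[0,0,-3],"angular":[0,0,0]},{"gripper":1,"translation":[0,0,-3],"angular":[0,0,0]},{"gripper":1,"translation":[0,0,0],"angular":[0,0,0]},{"gripper":1,"translation":[0,0,0],"angular":[0,0,0]}]'
python3 -c "
from h import *
togo([.4434,-.0933,.19])
i=cams.camera('scene')
crop(i,150,0,450,225,2.6,'pics/s7.png',1.5)
i=cams.camera('top');cv2.imwrite('pics/t7full.png',i[:,:,::-1]);crop(i,260,155,390,290,4.425,'pics/t7.png',1.7)"
```

```text
time: 7.88
tcp_pos: [0.5515, 0.269, 0.1986]
eef_rot: [0.002, 0.157, 0.988, 0.001]
wrist_force: [-0.5, -0.1, -2.4]
finger_gap: 0.017
t 7.88 tcp [0.5515 0.269  0.1986] togo tool cm [ -0.94 -37.8    0.78] xax [-0.951  0.31  -0.004] zax [ 0.004  0.001 -1.   ] F [-0.5 -0.1 -2.4] gap 0.017
```

View pics/s7.png

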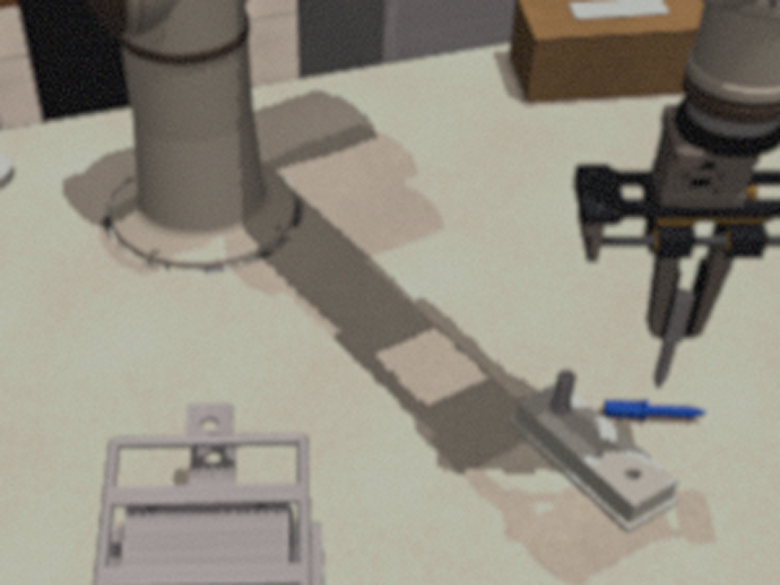

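View pics/t7.png

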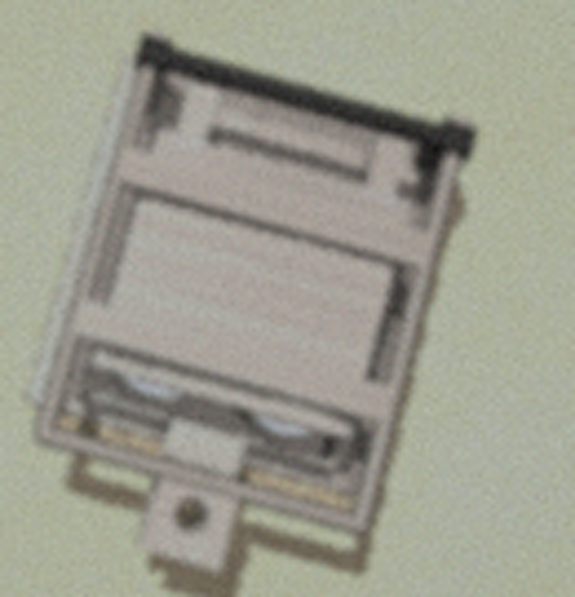

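```bash
python3 -c "
from h import *
np.set_printoptions(precision=4,suppress=True)
print(tri([ray('top',(302.9,271.2)),ray('scene',(231.2,162.7))]), plane('top',(302.9,271.2),.1025))
t=ctrl.sense()['tcp_pos']
print((proj('scene',[t+[0,0,0.03],t,t-[0,0,.0607]])-[150,0])*2.6)
print(ctrl.sense()['time'])
t0=np.array([.4434,-.0933,.0625]);print('lug scene px',(proj('scene',[t0])-[150,0])*2.6)
i=cams.camera('scene');crop(i,385,85,445,155,8,'pics/s8.png',1.5)
crop(i,200,130,260,190,9,'pics/s8b.png',1.5)
print((proj('scene',[t+[0,0,0.03],t,t-[0,0,.0607]])-[385,85])*8)
print(ctrl.sense()['tcp_pos'],t)
"
```

```text
(array([ 0.4441, -0.0917,  0.0997]), [np.float64(0.0012116101220580118), np.float64(0.0012116101220580172)]) [ 0.4439 -0.0927  0.1025]
[[677.8293 299.8288]
 [669.4753 329.439 ]
 [653.7596 385.1141]]
7.9833
lug scene px [[211.3474 452.7096]]
[[205.6285 242.55  ]
 [179.9239 333.6586]
 [131.5679 504.9664]]
[0.549  0.2684 0.1942] [0.5493 0.2685 0.1948]
```

View pics/s8.png

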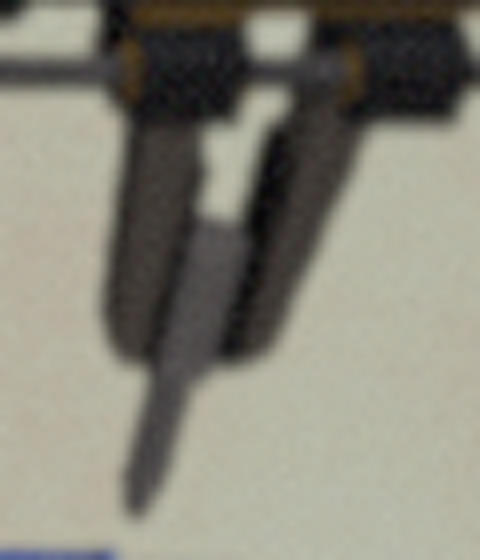

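View pics/s8b.png

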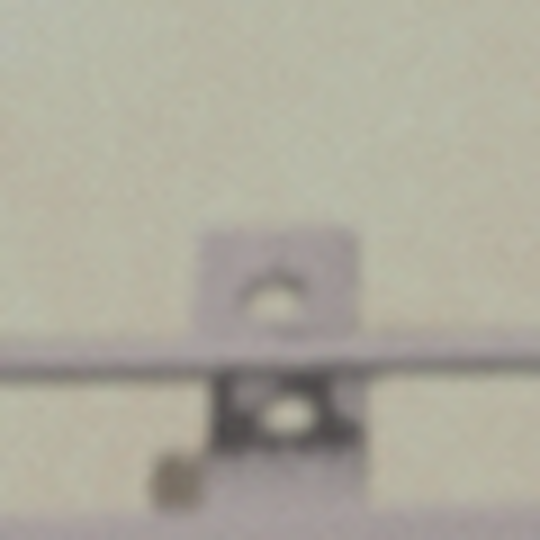

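The pin hangs upright in the grip, with its tip seen within 1 px of the prediction. The tab hole from both views is at about (0.444, -0.0925), in line with the lug. Moving above it.

```bash
python3 -m pendant '[{"gripper":1,"translation":[-0.1,-2,0],"angular":[0,0,0]},{"gripper":1,"translation":[-0.1,-3.5,0],"angular":[0,0,0]},{"gripper":1,"translation":[-0.1,-4,0],"angular":[0,0,0]},{"gripper":1,"translation":[-0.1,-4,0],"angular":[0,0,0]},{"gripper":1,"translation":[-0.1,-4,0],"angular":[0,0,0]},{"gripper":1,"translation":[-0.1,-4,0],"angular":[0,0,0]},{"gripper":1,"translation":[-0.1,-4,0],"angular":[0,0,0]},{"gripper":1,"translation":[-0.1,-4,0],"angular":[0,0,0]},{"gripper":1,"translation":[-0.1,-3.5,0],"angular":[0,0,0]},{"gripper":1,"translation":[-0.1,-2.5,0],"angular":[0,0,0]}]'
python3 -m pendant '[{"gripper":1,"translation":[-0.1,-1.5,0],"angular":[0,0,0]},{"gripper":1,"translation":[0,-0.6,0],"angular":[0,0,0]},{"gripper":1,"translation":[0,0,0],"angular":[0,0,0]},{"gripper":1,"translation":[0,0,0],"angular":[0,0,0]},{"gripper":1,"translation":[0,0,0],"angular":[0,0,0]},{"gripper":1,"translation":[0,0,0],"angular":[0,0,0]}]'
python3 -c "
from h import *
togo([.4438,-.0927,.18])"
```

```text
time: 8.87
tcp_pos: [0.4477, -0.0739, 0.1947]
eef_rot: [-0.002, 0.158, 0.988, 0.0]
wrist_force: [1.6, 0.5, -0.0]
finger_gap: 0.0174
time: 9.37
tcp_pos: [0.4444, -0.091, 0.1963]
eef_rot: [-0.0, 0.156, 0.988, 0.0]
wrist_force: [0.6, 0.2, -2.0]
finger_gap: 0.017
t 9.37 tcp [ 0.4444 -0.091   0.1963] togo tool cm [ 0.01 -0.18  1.63] xax [-0.951  0.308  0.001] zax [-0.     0.001 -1.   ] F [ 0.6  0.2 -2. ] gap 0.017
```

```bash
python3 -m pendant '[{"gripper":1,"translation":[0,-0.1,1],"angular":[0,0,0]},{"gripper":1,"translation":[0,0,0.8],"angular":[0,0,0]},{"gripper":1,"translation":[0,0,0],"angular":[0,0,0]},{"gripper":1,"translation":[0,0,0],"angular":[0,0,0]},{"gripper":1,"translation":[0,0,0],"angular":[0,0,0]}]'
python3 -c "
from h import *
togo([.4438,-.0927,.16])
t=ctrl.sense()['tcp_pos'];i=cams.camera('scene');crop(i,200,110,260,190,7.5,'pics/s9.png',1.5)
print((proj('scene',[t,t-[0,0,.0607],[.4438,-.0927,.1025]])-[200,110])*7.5)
i=cams.camera('wrist');crop(i,0,0,560,420,1.4,'pics/w9.png',1.4)
i=cams.camera('top');crop(i,260,215,340,290,7,'pics/t9.png',1.7)
t=ctrl.sense()['tcp_pos'];print((proj('wrist',[t,t-[0,0,.0607],[.4438,-.0927,.1025]]))*1.4)
"
```

```text
time: 9.78
tcp_pos: [0.444, -0.0929, 0.1784]
eef_rot: [-0.0, 0.157, 0.988, 0.0]
wrist_force: [0.9, 0.6, -1.1]
finger_gap: 0.017
t 9.78 tcp [ 0.444  -0.0929  0.1784] togo tool cm [0.02 0.02 1.84] xax [-0.951  0.309  0.   ] zax [-0.  0. -1.] F [ 0.9  0.6 -1.1] gap 0.017
[[202.02155744 196.63424759]
 [220.70703756 352.39142155]
 [225.76592603 388.63663426]]
[[387.08685036 355.44722289]
 [387.23528446 309.07499962]
 [387.90926734 299.35748895]]
```

View pics/s9.png

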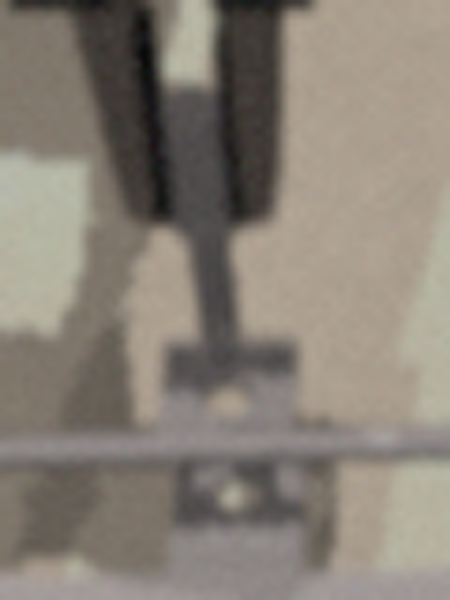

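View pics/w9.png

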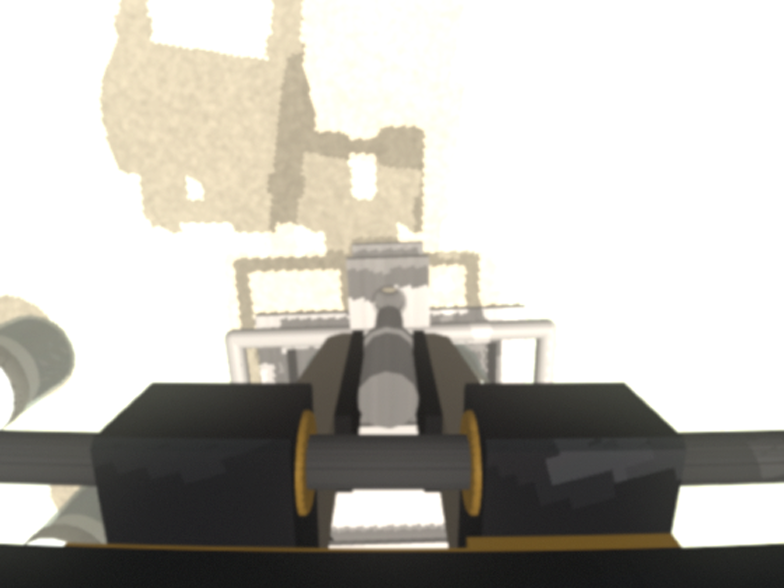

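View pics/t9.png

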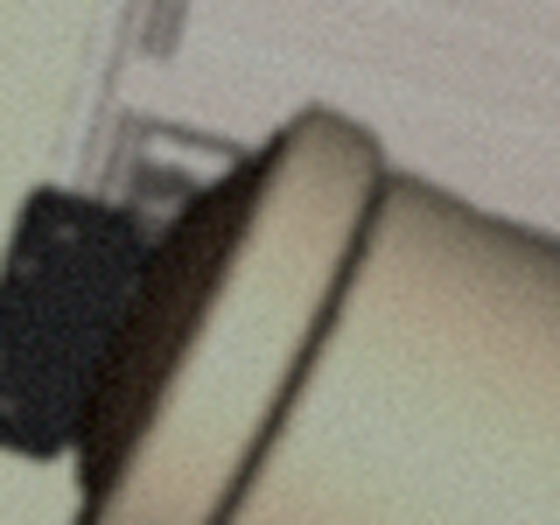

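```bash
python3 -c "
from h import *
i=cams.camera('wrist');crop(i,235,160,320,240,7,'pics/w10.png',0.9)
t=ctrl.sense()['tcp_pos'];togo([.4438,-.0927,.16]);print((proj('wrist',[t-[0,0,.0607],t-[0,0,.0487],[.4438,-.0927,.1025]])-[235,160])*7)
"
```

```text
t 9.98 tcp [ 0.4443 -0.0932  0.1789] togo tool cm [0.06 0.03 1.89] xax [-0.951  0.31  -0.001] zax [ 0.001 -0.    -1.   ] F [ 0.5  1.1 -0.8] gap 0.0169
[[291.22215045 425.22358943]
 [291.10743935 461.60546206]
 [294.68854354 376.81769896]]
```

View pics/w10.png

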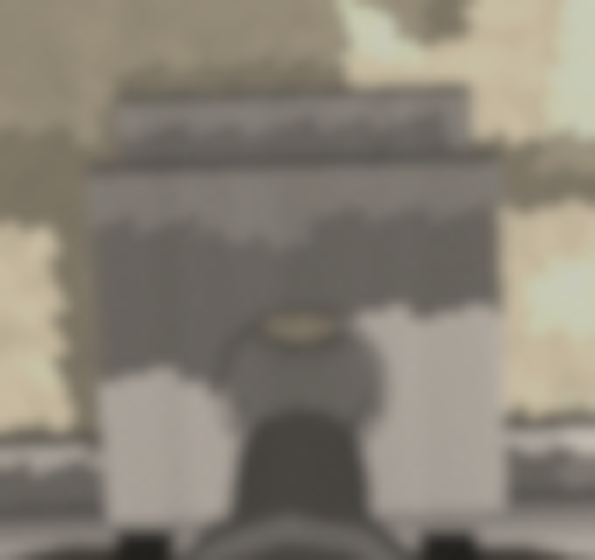

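In the wrist view the tip (about (303,420)) and hole (about (302,388)) line up sideways. Along tool x they agree to about 0.5 mm once height is allowed for. I'll insert slowly and watch the force.

```bash
python3 -m pendant '[{"gripper":1,"translation":[0,0,0.4],"angular":[0,0,0]},{"gripper":1,"translation":[0,0,0.4],"angular":[0,0,0]},{"gripper":1,"translation":[0,0,0.4],"angular":[0,0,0]},{"gripper":1,"translation":[0,0,0.4],"angular":[0,0,0]},{"gripper":1,"translation":[0,0,0.4],"angular":[0,0,0]},{"gripper":1,"translation":[0,0,0.4],"angular":[0,0,0]},{"gripper":1,"translation":[0,0,0.4],"angular":[0,0,0]},{"gripper":1,"translation":[0,0,0.2],"angular":[0,0,0]},{"gripper":1,"translation":[0,0,0],"angular":[0,0,0]},{"gripper":1,"translation":[0,0,0],"angular":[0,0,0]}]' 60
python3 -c "
from h import *
togo([.4438,-.0927,.0945])
i=cams.camera('wrist');crop(i,205,140,350,250,5.4,'pics/w11.png',1)
i=cams.camera('scene');crop(i,200,110,260,190,7.5,'pics/s11.png',1.5)
"
```

```text
time: 10.82
tcp_pos: [0.444, -0.0931, 0.1485]
eef_rot: [-0.0, 0.157, 0.988, 0.0]
wrist_force: [-0.0, -0.0, -1.4]
finger_gap: 0.0165
t 10.82 tcp [ 0.444  -0.0931  0.1485] togo tool cm [0.03 0.03 5.4 ] xax [-0.951  0.31   0.   ] zax [-0.  0. -1.] F [-0.  -0.  -1.4] gap 0.0165
```

View pics/w11.png

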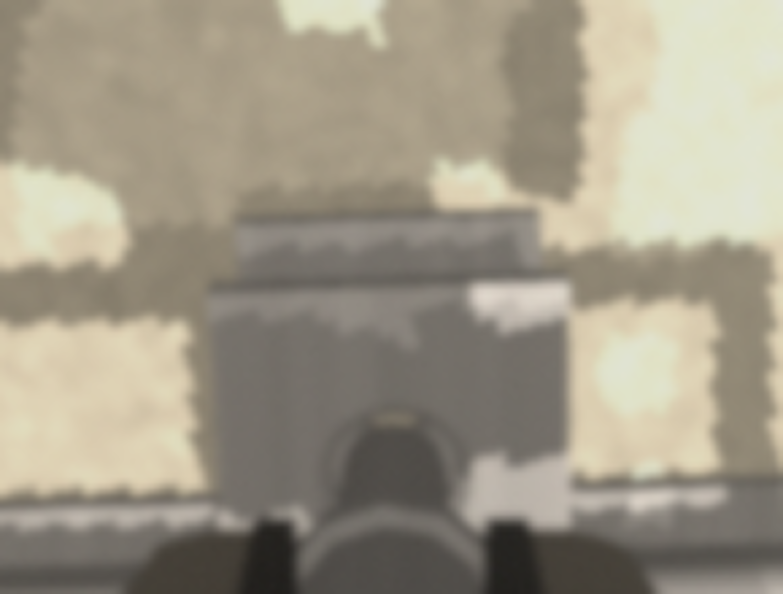

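View pics/s11.png

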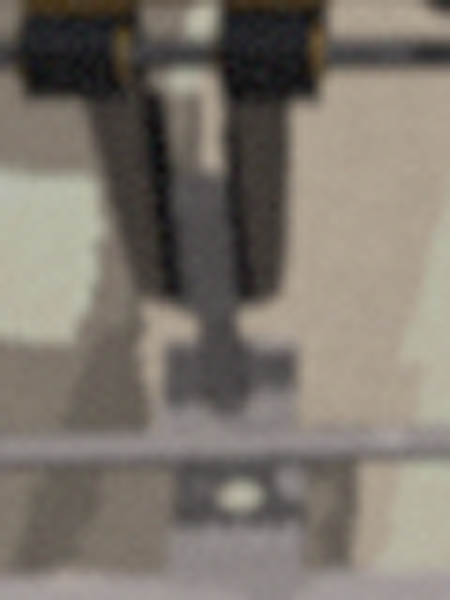

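The pin is centred in the tab hole and has passed the tab with no resistance. Continuing into the lug.

```bash
python3 -m pendant '[{"gripper":1,"translation":[0,0,0.3],"angular":[0,0,0]},{"gripper":1,"translation":[0,0,0.4],"angular":[0,0,0]},{"gripper":1,"translation":[0,0,0.4],"angular":[0,0,0]},{"gripper":1,"translation":[0,0,0.4],"angular":[0,0,0]},{"gripper":1,"translation":[0,0,0.4],"angular":[0,0,0]},{"gripper":1,"translation":[0,0,0.3],"angular":[0,0,0]},{"gripper":1,"translation":[0,0,0.3],"angular":[0,0,0]},{"gripper":1,"translation":[0,0,0.3],"angular":[0,0,0]},{"gripper":1,"translation":[0,0,0],"angular":[0,0,0]}]'
python3 -c "
from h import *
togo([.4438,-.0927,.0932])"
```

```text
time: 11.67
tcp_pos: [0.4436, -0.0929, 0.1199]
eef_rot: [-0.001, 0.157, 0.988, 0.0]
wrist_force: [0.3, 0.3, -1.7]
finger_gap: 0.0168
t 11.67 tcp [ 0.4436 -0.0929  0.1199] togo tool cm [-0.02  0.02  2.67] xax [-0.951  0.31   0.001] zax [-0.001  0.001 -1.   ] F [ 0.3  0.3 -1.7] gap 0.0168
```

```bash
python3 -m pendant '[{"gripper":1,"translation":[0,0,0.3],"angular":[0,0,0]},{"gripper":1,"translation":[0,0,0.3],"angular":[0,0,0]},{"gripper":1,"translation":[0,0,0.3],"angular":[0,0,0]},{"gripper":1,"translation":[0,0,0],"angular":[0,0,0]}]'
python3 -m pendant '[{"gripper":1,"translation":[0,0,0.3],"angular":[0,0,0]},{"gripper":1,"translation":[0,0,0.3],"angular":[0,0,0]},{"gripper":1,"translation":[0,0,0],"angular":[0,0,0]},{"gripper":1,"translation":[0,0,0],"angular":[0,0,0]}]'
python3 -c "
from h import *
togo([.4438,-.0927,.0932])
i=cams.camera('wrist');crop(i,205,140,350,250,5.4,'pics/w12.png',1)"
```

```text
time: 12.0
tcp_pos: [0.4436, -0.0928, 0.1109]
eef_rot: [-0.001, 0.157, 0.988, 0.0]
wrist_force: [0.3, 0.7, -0.9]
finger_gap: 0.0172
time: 12.33
tcp_pos: [0.4441, -0.0932, 0.1058]
eef_rot: [0.0, 0.157, 0.988, -0.0]
wrist_force: [-1.6, 0.4, 2.7]
finger_gap: 0.0168
t 12.33 tcp [ 0.4441 -0.0932  0.1058] togo tool cm [0.05 0.03 1.26] xax [-0.951  0.31  -0.   ] zax [ 0. -0. -1.] F [-1.6  0.4  2.7] gap 0.0168
```

View pics/w12.png

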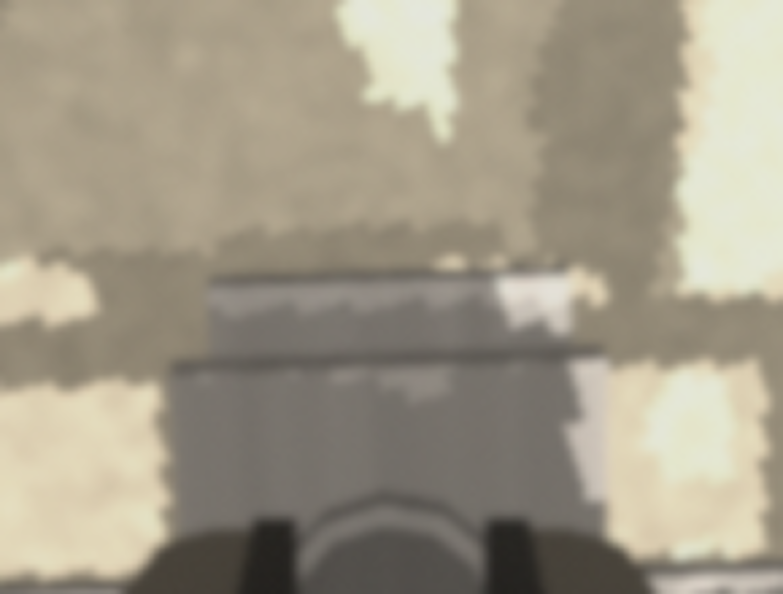

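The collar has reached the tab, with contact force rising at TCP z ≈ 0.107 as expected. The tip is about 17 mm into the lug. Pressing the frame shut.

```bash
python3 -m pendant '[{"gripper":1,"translation":[0,0,0.3],"angular":[0,0,0]},{"gripper":1,"translation":[0,0,0.3],"angular":[0,0,0]},{"gripper":1,"translation":[0,0,0.2],"angular":[0,0,0]},{"gripper":1,"translation":[0,0,0],"angular":[0,0,0]},{"gripper":1,"translation":[0,0,0],"angular":[0,0,0]}]'
python3 -m pendant '[{"gripper":1,"translation":[0,0,0.2],"angular":[0,0,0]},{"gripper":1,"translation":[0,0,0.1],"angular":[0,0,0]},{"gripper":1,"translation":[0,0,0.1],"angular":[0,0,0]},{"gripper":1,"translation":[0,0,0],"angular":[0,0,0]},{"gripper":1,"translation":[0,0,0],"angular":[0,0,0]},{"gripper":1,"translation":[0,0,0],"angular":[0,0,0]}]'
```

```text
time: 12.8
tcp_pos: [0.4441, -0.0932, 0.0977]
eef_rot: [0.0, 0.157, 0.988, -0.0]
wrist_force: [-2.3, 0.1, 5.0]
finger_gap: 0.0171
time: 13.3
tcp_pos: [0.4441, -0.0932, 0.0938]
eef_rot: [0.0, 0.157, 0.988, -0.0]
wrist_force: [-1.4, 1.0, 5.9]
finger_gap: 0.0172
```

```bash
python3 -m pendant '[{"gripper":1,"translation":[0,0,0.1],"angular":[0,0,0]},{"gripper":1,"translation":[0,0,0],"angular":[0,0,0]},{"gripper":1,"translation":[0,0,0],"angular":[0,0,0]}]'
python3 -m pendant '[{"gripper":1,"translation":[0,0,0.1],"angular":[0,0,0]},{"gripper":1,"translation":[0,0,0],"angular":[0,0,0]},{"gripper":1,"translation":[0,0,0],"angular":[0,0,0]}]'
```

```text
time: 13.55
tcp_pos: [0.4441, -0.0931, 0.0929]
eef_rot: [-0.0, 0.157, 0.988, -0.0]
wrist_force: [-0.6, 0.5, 6.6]
finger_gap: 0.0168
time: 13.8
tcp_pos: [0.4441, -0.0932, 0.0925]
eef_rot: [-0.0, 0.157, 0.988, -0.0]
wrist_force: [-4.0, 1.9, 10.8]
finger_gap: 0.0169
```

```bash
python3 -m pendant '[{"gripper":1,"translation":[0,0,0.1],"angular":[0,0,0]},{"gripper":1,"translation":[0,0,0],"angular":[0,0,0]},{"gripper":1,"translation":[0,0,0],"angular":[0,0,0]}]'
python3 -c "
from h import *
togo([.4438,-.0927,.0932])
t=ctrl.sense()['tcp_pos']
i=cams.camera('wrist');crop(i,205,140,350,250,5.4,'pics/w13.png',1)
i=cams.camera('scene');crop(i,150,110,300,230,5,'pics/s13.png',1.7)"
```

```text
time: 14.05
tcp_pos: [0.4442, -0.0932, 0.092]
eef_rot: [-0.0, 0.157, 0.988, -0.0]
wrist_force: [-6.7, 2.5, 14.9]
finger_gap: 0.0168
t 14.05 tcp [ 0.4442 -0.0932  0.092 ] togo tool cm [ 0.05  0.04 -0.12] xax [-0.951  0.309  0.   ] zax [-0. -0. -1.] F [-6.7  2.5 14.9] gap 0.0168
```

View pics/w13.png

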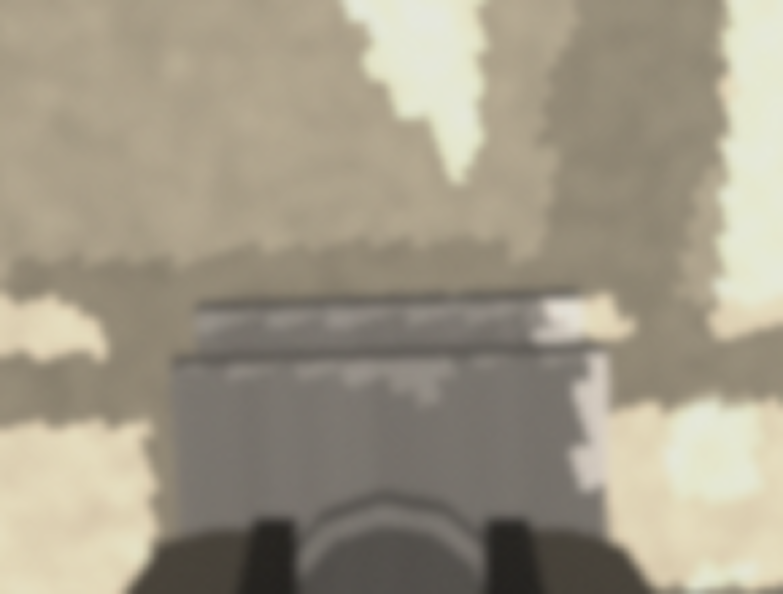

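View pics/s13.png

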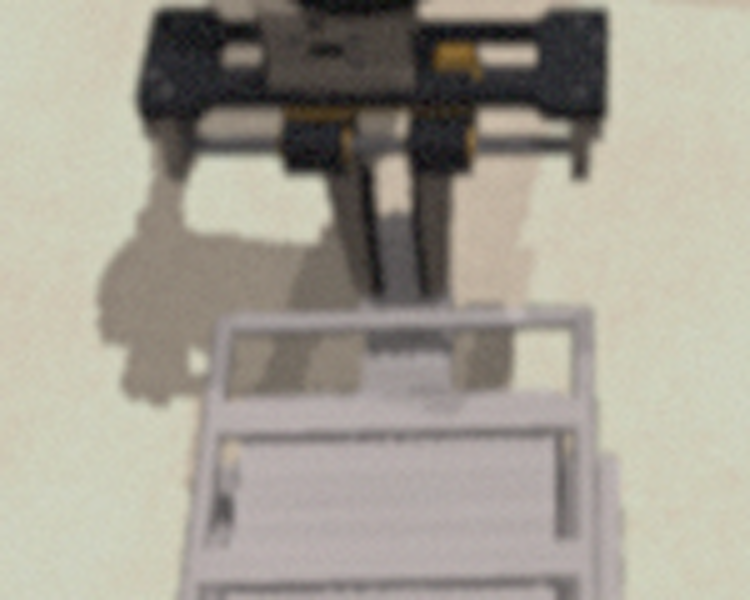

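The collar sits on the tab and has not slipped in the grip. I'll check the bar's position against the shut and ajar predictions.

```bash
python3 -c "
from h import *
y=np.array([.2682,.9634]);x=np.array([y[1],-y[0]]);l=np.array([.4438,-.0929])
for a in (0,.07):
    m=l+x*(.218-.2*np.cos(a));z=.085+.2*np.sin(a)
    print(a,[((proj('scene',[[*(m+s*.08*y),z]])-[150,110])*5).round(0) for s in (-1,1)])
c=ctrl.sense();print(c['time'],c['wrist_force'],c['tcp_pos'])"
python3 -m pendant '[{"gripper":1,"translation":[0,0,0],"angular":[0,0,0]},{"gripper":1,"translation":[0,0,0],"angular":[0,0,0]},{"gripper":1,"translation":[0,0,0],"angular":[0,0,0]},{"gripper":1,"translation":[0,0,0],"angular":[0,0,0]},{"gripper":1,"translation":[0,0,0],"angular":[0,0,0]},{"gripper":1,"translation":[0,0,0],"angular":[0,0,0]}]'
```

```text
0 [array([[223., 321.]]), array([[581., 310.]])]
0.07 [array([[218., 300.]]), array([[581., 289.]])]
14.15 [-5.77503738  2.69447591 15.1260006 ] [ 0.4441688  -0.09318771  0.09201173]
time: 14.65
tcp_pos: [0.4442, -0.0932, 0.092]
eef_rot: [-0.0, 0.157, 0.988, -0.0]
wrist_force: [-5.7, 2.4, 15.7]
finger_gap: 0.0172
```

The bar ends are seen at (222,320) and (585,312), which matches the shut prediction and is 20 px from the ajar one. The force is steady, so I'm handing in.

```bash
python3 -c "
from station import ctrl
print(ctrl.finish_job())"
```

```text
the job is handed in; nothing more can be done
None
```

The jar rack is locked: I pushed the frame over until it sank onto the jars, then put the long pin through the tab and the lug. I pressed until the frame hit its stop and handed in at about 14.7 s, still holding the pin down.

My last checks:
- **Frame:** the bar ends in the scene image were within about 1 px of the "shut" prediction. An ajar frame would have been about 4 px off.
- **Press:** the downward force was steady at about 15–16 N, with some sideways load (about 6 N) from small misalignment.
- **Pin depth:** the tip should be about 30 mm below the lug's top, worked out from the tool height. I could not see the tip in the lug directly.
- **Grip:** the fingers held the head at about 17 mm opening (60 N grip commanded), with no slip visible in the wrist pictures.

The blue look-alike pin fell over by itself early on, while the arm was away from it; I never touched it. I stayed clear of the short pin, the loose jars and the timer. They looked in place in mid-task pictures, but I did not re-measure them at the end.

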